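Take off the fan's reverse-threaded blade nut

TASK

The desk fan lying on its back has to come apart for cleaning: unscrew its blade nut by the finger bar and lift it off. The thread is reversed, so it loosens clockwise seen from above; let the nut climb as you turn and do not pull, press or push it hard against the thread at any time. Then set the nut down gently in the round steel dish, standing with its bar up, and leave everything else where it is.

Things in the scene. Friction and masses are not known exactly. Their poses are not given: they have to be found in the camera images.
- nut_bar (a point): middle of the finger bar of the grey plastic blade nut on the fan: an upright bar 46 mm long, 14 mm thick and 26 mm high on top of the nut's round skirt (48 mm across, 29 mm high; nut 55 mm tall, about 60 g). The point is 13 mm below the bar's top, 42 mm above the nut's lower edge. x runs along the bar, y across it, z up out of the fan
- nut: the same nut, origin at the centre of its lower edge. Inside, two lugs run in a coarse left-hand thread: turned clockwise from above it rises, by one to two and a half cm per full turn, with about 1 mm of play sideways. It lets go after 0.5 to 0.6 of a turn (differs), then lifts straight off; some more turning does no harm. Turns stiffly at first
- boss_top (a point): top centre of the fan's threaded boss (29 mm across, upright, 26 mm tall), hidden inside the nut at first; 131 mm above the table, z up. Lifted clear, the nut's lower edge is above it
- fan: fan head fixed to the table, on its back; origin on its axis at table height. White motor housing, three grey blades that do not turn, reaching 107 mm from the axis at 74 to 106 mm height, wire rear guard of 125 mm radius, rim 81 mm high. A springy washer under the nut pushes it up with up to 7 N. More than 18 N between nut and fan strains the thread
- dish_floor (a point): centre of the inner floor of the round steel dish, 4 mm above the table: flat floor about 104 mm across, rim 122 mm across and 22 mm high, loose, 350 g. z is up
- carton_tray: bystander: square open cardboard tray, 110 mm wide, 50 mm high; origin at the centre of its underside
- jar: bystander: glass jar with a white cap, 72 mm across, 85 mm high; origin at the centre of its underside
- flask: bystander: small clear bottle, 44 mm across, 110 mm high; origin at the centre of its underside
- cup: bystander: small white cup, 64 mm across, 50 mm high; origin at the centre of its underside
- screwdriver: bystander: black-handled screwdriver lying on the table, about 200 mm long; origin under its middle
- tape_roll: bystander: card ring (empty tape roll) lying flat, 90 mm across, 25 mm high; origin at the centre of its underside
There are look-alikes about, which are no part of the job. Leave any green or purple look-alike of the nut alone.

How it is judged:
On the way, in this order (a step that is already met when the one before it is completed fails the run):
1. the nut is backed off along its thread: it has climbed some 5 mm, upright and still on the boss (z of nut_bar in the frame of boss_top between 0.0255 and 0.036 m and horizontal distance between nut_bar and boss_top below 0.004 m and angle between nut_bar's own z axis and vertical below 0.15 rad), for 0.1 s.
2. the nut is lifted clear of the boss (z of nut_bar in the frame of boss_top above 0.048 m), for 0.1 s.
At the end, for the whole second after the job is handed in: the nut stands at rest on the floor of the round dish, bar up (tilt under 0.12 rad), its axis within 30 mm of the dish's centre, released; the dish flat on the table (horizontal distance between nut_bar and dish_floor below 0.03 m and z of nut_bar in the frame of dish_floor between 0.038 and 0.046 m and angle between nut_bar's own z axis and vertical below 0.12 rad and linear speed of nut below 0.02 m/s and angle between dish_floor's own z axis and vertical below 0.06 rad); the robot touches nothing.
It fails at once if the thread is strained: more than 18 N between the nut and the fan (contact force between nut and fan above 18 N).
It fails at once if the nut is dropped or thrown (faster than 0.6 m/s out of the fingers) (linear speed of nut above 0.6 m/s and contact force between the fingers and nut below 0.1 N).
It fails at once if the gripper bears on the fan with more than 25 N (contact force between the fingers and fan above 25 N).
It fails at once if the dish is pushed about (over 40 mm) (distance of dish_floor from where it was at the start of the episode above 0.04 m).
It fails at once if a bystander is moved by more than 30 mm (distance of any of carton_tray, jar, flask, cup, screwdriver, tape_roll from where it was at the start of the episode above 0.03 m).
It also fails if it takes over 72 s, if anything falls off the work surface, if the arm or the gripper's body presses on something with over 40 N, if the wrist force passes 120 N, or if a joint passes its speed limit or range.

ROBOT

A 6-joint arm with a two-finger parallel gripper is mounted at the origin on the work surface. World frame = base frame: x ahead of the robot, y to its left, z up, the work surface at z = 0. Lengths are in m, angles in rad, forces in N, time in s.
With the tool pointing down it reaches from about 0.35 to 0.775 m from the base axis. Payload 7.3 kg.
Tool frame: the origin (TCP) lies at the very end of the fingers, on their centre line; the grasp point (between the pads) lies grip_point_offset behind it (grip_point_offset is the distance from the TCP to the grasp point, in m); z points along the fingers, y is the direction in which the jaws open and shut (so a half turn about z gives the same grasp; the last joint's range is limited). The gripper opens to 92 mm and grips with 3 to 60 N. Pads are 19 mm wide; open, the fingers measure 130 mm over their backs; the gripper's body (75 mm by 190 mm) begins 47 mm behind the grasp point.
Start: joints at [1.066, 0.342, 1.524, -0, 1.275, -0.146], TCP at [0.184, 0.492, 0.227] pointing down, gripper open.
Joint ranges: [-2.53, 2.53], [-0.77, 2.02], [0.04, 2.7], [-1, 4.14], [0.28, 2.66], [-3.11, 3.11]. Speed limits (rad/s): [2.57, 2.57, 3.14, 3.14, 3.14, 3.14].

INTERFACE

Orientations are given as [roll, pitch, yaw] about the fixed x, y, z axes, in that order (R = Rz(yaw) Ry(pitch) Rx(roll)).
In Python, from cell import * gives the robot as it stands.
- The arm moves only by the shell command python3 -m inch 'ROWS' [OPENING] [FORCE]. ROWS is JSON, a list that holds one entry, the list of rows, each a list of 4 numbers: the shift along the tool's x, y, z in mm, then the turn about the tool's z in rad. In form: [[[x, y, z, roll], ...]]. A call has 1 to 10 rows; each row shifts and turns the commanded pose from where the row before left it, along the tool's axes as they then stand; what a row does not reach is not made up. A row lasts 1/8 s, in which the tool goes at most 62.5 mm and 10.7 degrees, less where a joint would pass 70% of its speed; a pose out of reach is approached as far as the arm can. A call with a gripper value outside its range is refused whole. OPENING is the closure, from -1 (fully open) to 1 (shut), set as the call begins (- or left out, the last holds). The fingers move at their own pace and stop on an object; FORCE is the grip in N (left out, the last holds). Time passes only in rows, so rows that do not move let the fingers close. It gives the time, the measured TCP pose, the force and the opening at its end, in the units of the state.
- observe(): the state, without advancing time (a new reading comes with each control period).
- read_camera(name): name is "side" or "top"; returns a dict with "img" (400x640x3 uint8, blue, green, red), "fx", "fy", "cx", "cy" (pixels), "eye" and "rotation" of the camera in the world. Camera axes: x right, y down, z forward; pixel columns grow to the right and rows downward; lengths in m; the calibration is good to about 2 mm. A picture is of the moment at which its call begins. There is no depth.
- hand_in(): hands the job in, once; it reports no verdict.
Trained networks look in the newest picture that a camera, given by its name, has taken for a name from the list of things; names that differ only in an ending like _2 or _b are one class to them, and where a whole thing is asked for, a point or a joint stands for the part that bears it (a point fixed in the world has none). Each returns a list of dicts, best first, with "conf" (0 to 1); they miss things now and then, are a little off and sometimes report something else, mostly with a low value. They report only what shows in the picture. A call takes as long as a camera call. They do not tell look-alikes from the thing itself.
- boxes_of(camera, label): "at" ([row, column] in pixels, amid what is visible of it).
- place_of(camera, label): "at" ([row, column] in pixels: a listed point, or the origin of a listed thing).
The state is a dict: "time": time; "qpos": joint angles; "qvel": joint speeds; "joint_efforts": joint torques, N m; "tool_pos": TCP position; "tool_rot": TCP orientation; "contact_force": force on the tool from outside, world axes, zero at the start; "torque": the same for the moment, N m; "opening": finger opening in m.
Only numpy, scipy, OpenCV 4.12 (cv2) and the standard library are available. Lean on these libraries where they do the work, as an engineer would, in place of code of your own. Each camera call takes 0.05 s, during which the arm holds its last target. There are 200 camera calls.

## Working session

There is one attempt and no reset: what is moved stays moved. The work goes in short steps, Python scripts to look and compute and a shell command to move; the robot and the scene stay as the last step left them, time stands still between calls to the robot, and variables do not carry over. Pictures are saved under pics/ and viewed, about 8 in all and at most 12, crops included, and the job is handed in when it is done.

```bash
mkdir -p pics
cat > h.py <<'E'
from cell import *
import numpy as np, cv2
def ray(c,at):
    d=np.array([(at[1]-c["cx"])/c["fx"],(at[0]-c["cy"])/c["fy"],1.]); R=np.array(c["rotation"])
    if R.shape!=(3,3):
        from scipy.spatial.transform import Rotation as Ro
        R=Ro.from_euler("xyz",R).as_matrix()
    return np.array(c["eye"]),R@d
def onz(c,at,z):
    e,d=ray(c,at); return e+d*(z-e[2])/d[2]
def tri(c1,a1,c2,a2):
    e1,d1=ray(c1,a1);e2,d2=ray(c2,a2)
    s=np.linalg.lstsq(np.c_[d1,-d2],e2-e1,rcond=None)[0]
    p,q=e1+s[0]*d1,e2+s[1]*d2
    return (p+q)/2,np.linalg.norm(p-q)
def proj(c,p):
    e,_=ray(c,(0,0)); R=np.array(c["rotation"]); v=R.T@(np.array(p)-e); return c["cy"]+c["fy"]*v[1]/v[2], c["cx"]+c["fx"]*v[0]/v[2]
E
python3 - <<'E'
from h import *
np.set_printoptions(precision=4,suppress=True)
C={n:read_camera(n) for n in("side","top")}
for n in C: cv2.imwrite(f"pics/{n}0.png",C[n]["img"]); print(n,C[n]["eye"],np.shape(C[n]["rotation"]),C[n]["fx"])
print(observe())
for l,z in(("nut_bar",None),("dish_floor",.004),("fan",0)):
  P={n:place_of(n,l) for n in C}
  for n in C:
    for p in P[n]: print(l,n,round(p["conf"],2),np.round(p["at"],1), onz(C[n],p["at"],z if z is not None else .147))
  for a in P["side"][:3]:
    for b in P["top"][:3]: print("  tri",*tri(C["side"],a["at"],C["top"],b["at"]))
E
```

```text
side [-0.0493 -0.7113  0.9622] (3,) 441.9412707584204
top [0.4465 0.0906 1.3562] (3,) 494.28869123579983
{'time': 0.1, 'qpos': array([ 1.066 ,  0.3426,  1.5249, -0.    ,  1.2754, -0.146 ]), 'qvel': array([ 0.0001, -0.0016, -0.0035,  0.0007, -0.0011,  0.0013]), 'joint_efforts': array([  0.0015, -43.2004, -24.4694,   0.0718,   0.0525,  -0.0001]), 'tool_pos': array([0.1842, 0.4913, 0.2261]), 'tool_rot': array([-3.1403, -0.0002,  2.7828]), 'contact_force': array([ 0.4976, -1.1197, -0.8156]), 'torque': array([ 0.027 , -0.0037,  0.0307]), 'opening': 0.09165761043262756}
nut_bar side 0.81 [211.9 344.3] [ 0.587 -0.012  0.147]
nut_bar side 0.6 [210.3 305.7] [0.5076 0.0634 0.147 ]
nut_bar side 0.58 [279.9 288.2] [ 0.3195 -0.1131  0.147 ]
nut_bar side 0.55 [209.3 387.4] [ 0.688  -0.0817  0.147 ]
nut_bar top 0.77 [214.5 281.3] [0.5659 0.1678 0.147 ]
nut_bar top 0.76 [138.4 346.2] [0.7577 0.0072 0.147 ]
nut_bar top 0.71 [216.5 352.3] [ 0.5611 -0.0066  0.147 ]
nut_bar top 0.66 [293.8 360.3] [ 0.3735 -0.0245  0.147 ]
nut_bar top 0.59 [209.1 357.6] [ 0.5795 -0.0198  0.147 ]
nut_bar top 0.48 [211.9 3
[... 219 characters left out ...]
01367443805
  tri [0.6426 0.0543 0.1399] 0.24413552716303438
  tri [0.5227 0.0163 0.1806] 0.08063452909423016
  tri [ 0.5745  0.2183 -0.3297] 0.086642716573638
  tri [ 0.6208  0.0393 -0.071 ] 0.3840712146392757
  tri [ 0.4995  0.0128 -0.0623] 0.1771799113805264
dish_floor side 0.69 [330.9 372.2] [ 0.4499 -0.2784  0.004 ]
dish_floor top 0.71 [262.6 452.1] [ 0.4484 -0.2904  0.004 ]
  tri [ 0.4461 -0.2853  0.0161] 0.005606712721666829
fan side 0.81 [255.2 338.9] [ 0.5587 -0.0242  0.    ]
fan side 0.66 [225.9 339.1] [0.6435 0.0732 0.    ]
fan top 0.87 [214.8 352.6] [ 0.5798 -0.0193  0.    ]
  tri [ 0.5752 -0.0164 -0.0156] 0.014680903869971413
  tri [ 0.5695 -0.0108  0.1029] 0.0003586045686240909
```

```bash
python3 -c "import cell;print([x for x in dir(cell) if x[0]!='_'])
print(getattr(cell,'grip_point_offset',None))"
```

```text
['IKError', 'boxes_of', 'grip_point_offset', 'hand_in', 'observe', 'place_of', 'read_camera']
0.0188
```

View pics/side0.png

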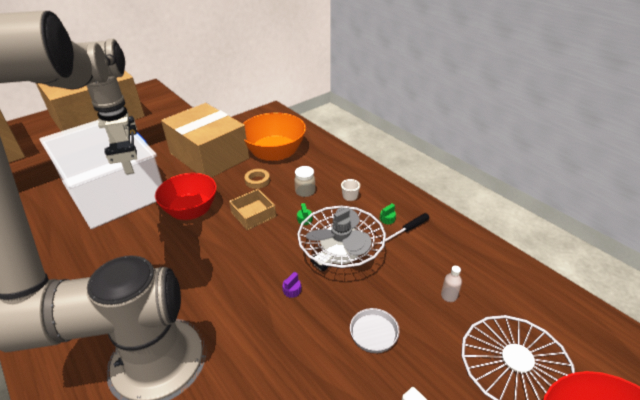

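View pics/top0.png

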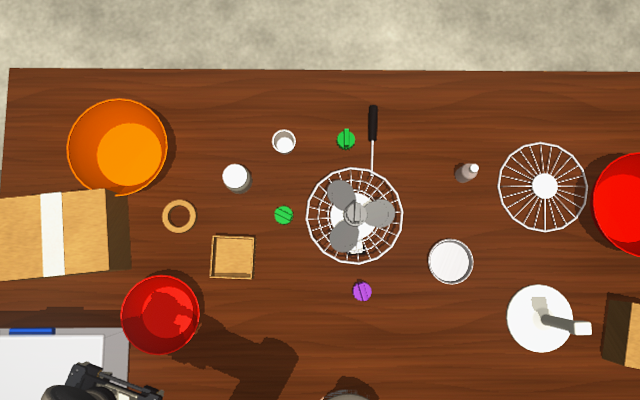

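The side view shows the fan at about (235,342) with the grey nut on top at (222,342), the dish at (330,374), and green and purple look-alikes around them. The top view has the nut at about (213,356) and the dish at (261,451). Next I'll zoom in for the bar angle.

```bash
sed -i 's/R=np.array(c\["rotation"\]); v=/R=Ro.from_euler("xyz",c["rotation"]).as_matrix(); v=/' h.py; sed -i '1i from scipy.spatial.transform import Rotation as Ro' h.py
python3 - <<'E'
from h import *
a=cv2.imread("pics/top0.png")[185:245,325:385]; b=cv2.imread("pics/side0.png")[195:255,310:370]
f=lambda i:cv2.resize(i,(390,390),interpolation=cv2.INTER_CUBIC)
cv2.imwrite("pics/crop.png",np.hstack([f(a),f(b)]))
E
```

```text
(no output)
```

View pics/crop.png

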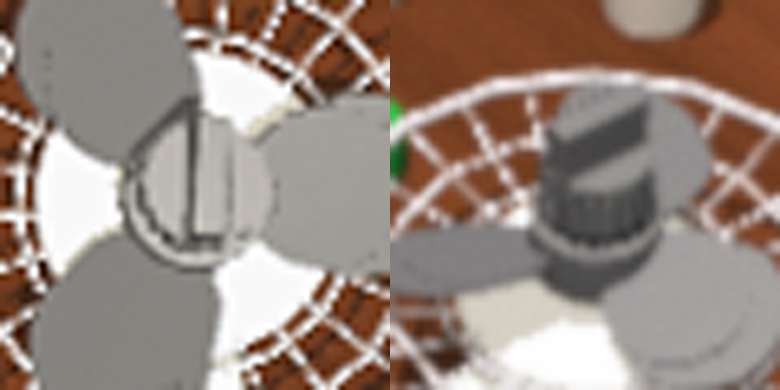

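Run:
```python
from h import *
np.set_printoptions(precision=4,suppress=True)
C={n:read_camera(n) for n in("side","top")}
t=C["top"];s=C["side"]
print("bar top",onz(t,(211.3,357.7),.1645),"rim",onz(t,(215.5,354.5),.081), "housing nn",onz(t,(214.8,352.6),0))
for p in ([.57,-.014,.1645],[.575,-.018,.1645],[.57,-.014,.1515]):print(p,"side",proj(s,p),"top",proj(t,p))
# rim extremes via white wires: fit ellipse on projected circle model
from scipy.optimize import least_squares
def wm(c):
    g=c["img"].astype(int); return ((g.min(2)>170)).astype(np.uint8)
th=np.linspace(0,2*np.pi,240,endpoint=False)
D={n:cv2.GaussianBlur(wm(C[n]).astype(np.float32),(0,0),1.0) for n in C}
def score(x,y,n,r=.125,z=.081):
    pr=np.array([proj(C[n],(x+r*np.cos(a),y+r*np.sin(a),z)) for a in th]).astype(np.float32)
    return cv2.remap(D[n],pr[:,1].copy(),pr[:,0].copy(),1).mean()
for n in ("top","side",):
    best=max((score(x,y,n),x,y) for x in np.arange(.555,.592,.002) for y in np.arange(-.03,.0,.002)); print(n,best)
```

```text
bar top [ 0.5722 -0.0184  0.1645] rim [ 0.57   -0.0176  0.081 ] housing nn [ 0.5798 -0.0193  0.    ]
[0.57, -0.014, 0.1645] side (np.float64(210.05279130238617), np.float64(340.3145669025036)) top (np.float64(212.19095048999966), np.float64(355.889311825914))
[0.575, -0.018, 0.1645] side (np.float64(210.02011561736452), np.float64(342.6237320740523)) top (np.float64(210.14522971515393), np.float64(357.5149027874362))
[0.57, -0.014, 0.1515] side (np.float64(213.59021699384283), np.float64(340.24846312718364)) top (np.float64(212.7365427135622), np.float64(355.4300453126183))
top (np.float32(0.52385235), np.float64(0.5710000000000001), np.float64(-0.017999999999999988))
side (np.float32(0.5418755), np.float64(0.5690000000000001), np.float64(-0.01999999999999999))
```

```bash
python3 -m inch '[[[0,0,-60,0],[0,0,-40,0],[0,0,0,0]]]' -1 10
```

```text
time: 0.88
tool_pos: [0.1849, 0.4927, 0.3301]
tool_rot: [3.134, 0.001, 2.783]
contact_force: [0.6, 1.1, 0.0]
opening: 0.092
```

```bash
python3 -m inch '[[[-20,-12.7,0,0],[-46,-29.2,0,0],[-46,-29.2,0,0],[-46,-29.2,0,0],[-46,-29.2,0,0],[-46,-29.2,0,0],[-46,-29.2,0,0],[-46,-29.2,0,0],[-46,-29.2,0,0],[-46,-29.2,0,0]]]'; python3 -m inch '[[[-46,-29.2,0,0],[-40,-25.4,0,0],[0,0,0,-0.12],[0,0,0,-0.12],[0,0,0,-0.119],[0,0,0,0],[0,0,0,0]]]'
```

```text
time: 2.12
tool_pos: [0.4944, 0.0796, 0.3255]
tool_rot: [-3.141, -0.002, 2.783]
contact_force: [0.8, 0.7, 0.5]
opening: 0.0919
time: 3.0
tool_pos: [0.5551, -0.0, 0.326]
tool_rot: [3.141, -0.001, 3.14]
contact_force: [0.3, -0.5, 0.3]
opening: 0.0919
```

```bash
python3 -m inch '[[[-15.4,-18.5,0,0],[0,0,50,0],[0,0,50,0],[0,0,35,0],[0,0,0,0],[0,0,0,0]]]' -1
python3 - <<'E'
from h import *
C={n:read_camera(n) for n in("side","top")}
o=observe();print(o["tool_pos"],o["tool_rot"],o["qpos"])
for n in C: print(n,proj(C[n],o["tool_pos"]),[ (round(p["conf"],2),np.round(p["at"],1)) for p in place_of(n,"nut_bar")])
a=C["top"]["img"][180:245,325:390]; b=C["side"]["img"][180:245,310:375]
f=lambda i:cv2.resize(i,(390,390),interpolation=cv2.INTER_CUBIC)
cv2.imwrite("pics/c2.png",np.hstack([f(a),f(b)]))
E
```

```text
time: 3.75
tool_pos: [0.5716, -0.0186, 0.1933]
tool_rot: [-3.141, 0.002, 3.141]
contact_force: [0.5, -0.2, -0.0]
opening: 0.0918
[ 0.57178315 -0.01871295  0.19375055] [-3.14108377  0.00365639  3.14146814] [-1.66720052e-01  4.52665301e-01  1.44607066e+00  1.10505921e-04
  1.23916654e+00 -1.73742673e+00]
side (np.float64(202.49106040366024), np.float64(342.094640459308)) [(0.8, array([276.9, 290.5])), (0.7, array([209.6, 388.2])), (0.55, array([212.2, 340.3])), (0.48, array([208.3, 305.7]))]
top (np.float64(210.17332535600679), np.float64(358.9380844111127)) [(0.69, array([139.7, 347.2])), (0.61, array([212. , 281.5])), (0.6, array([140.3, 375.1])), (0.54, array([208. , 354.2]))]
```

View pics/c2.png

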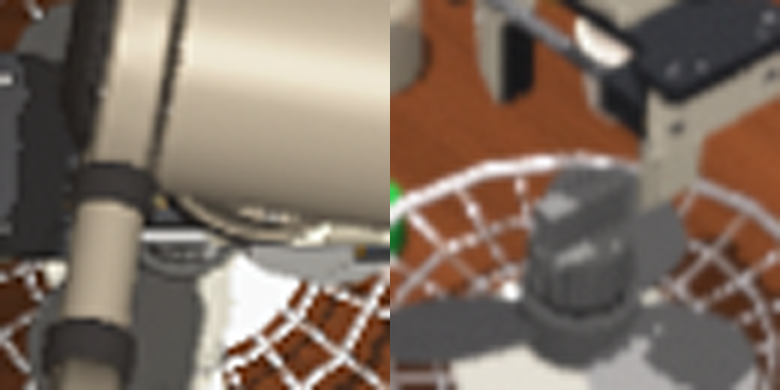

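The jaws straddle the bar, whose top is at about (212,340) in the side view, and the closing direction is across it. I'll descend and close gently.

```bash
python3 -m inch '[[[0,0,25,0],[0,0,15,0],[0,0,8,0],[0,0,2,0],[0,0,0,0]]]' -1; python3 -m inch '[[[0,0,0,0],[0,0,0,0],[0,0,0,0],[0,0,0,0],[0,0,0,0],[0,0,0,0]]]' 1 3
```

```text
time: 4.58
tool_pos: [0.571, -0.0186, 0.1421]
tool_rot: [-3.142, 0.001, -3.141]
contact_force: [0.7, -0.2, 0.2]
opening: 0.0916
time: 5.32
tool_pos: [0.5707, -0.0186, 0.1417]
tool_rot: [3.142, 0.0, -3.141]
contact_force: [-0.3, -0.4, -0.5]
opening: 0.0369
```

```bash
python3 -m inch '[[[0,0,0,0],[0,0,0,0],[0,0,0,0],[0,0,0,0]]]' 1 3;python3 -m inch '[[[0,0,0,0],[0,0,0,0]]]' 1 3
```

```text
time: 5.82
tool_pos: [0.5706, -0.0179, 0.1417]
tool_rot: [3.141, -0.0, -3.141]
contact_force: [-0.1, 5.1, -0.5]
opening: 0.0151
time: 6.08
tool_pos: [0.5706, -0.0183, 0.1417]
tool_rot: [3.141, -0.0, -3.141]
contact_force: [-0.8, 5.2, 1.1]
opening: 0.0154
```

```bash
python3 -m inch '[[[0,0.5,0,0],[0,0,0,0]]]' 1 3;python3 -m inch '[[[0,0.5,0,0],[0,0,0,0]]]'; python3 -c "
from cell import *
print(observe()['torque'])"
```

```text
time: 6.32
tool_pos: [0.5706, -0.018, 0.1417]
tool_rot: [3.141, -0.0, -3.141]
contact_force: [-0.4, 4.9, 0.8]
opening: 0.0152
time: 6.58
tool_pos: [0.5707, -0.0177, 0.1417]
tool_rot: [-3.141, -0.0, -3.141]
contact_force: [-1.0, 4.1, 0.4]
opening: 0.0154
[ 0.74474821  0.05490383 -0.07074396]
```

```bash
python3 -m inch '[[[0,1,0,0.03],[0,0,0,0]]]' 1 3;python3 -m inch '[[[0,1,0,0.03],[0,0,0,0]]]'; python3 -c "
from cell import *
print(observe()['torque'])"
```

```text
time: 6.82
tool_pos: [0.5707, -0.0171, 0.1416]
tool_rot: [-3.141, -0.0, 3.111]
contact_force: [-0.8, 0.7, -0.5]
opening: 0.0142
time: 7.08
tool_pos: [0.5709, -0.0164, 0.1418]
tool_rot: [-3.14, 0.0, 3.081]
contact_force: [-1.1, -3.5, 0.2]
opening: 0.0139
[-0.5906665   0.08246633 -0.02735974]
```

```bash
python3 -m inch '[[[0,-0.7,0,0],[0,0,0,0.05],[0,0,0,0]]]' 1 10; python3 -m inch '[[[0,0,-0.1,0.08],[0,0,-0.1,0.08],[0,0,0,0]]]'; python3 -c "
from cell import *
print(observe()['torque'])"
```

```text
time: 7.45
tool_pos: [0.5708, -0.0163, 0.1419]
tool_rot: [3.142, 0.0, 3.032]
contact_force: [-0.4, -0.4, 1.1]
opening: 0.0138
time: 7.82
tool_pos: [0.5709, -0.0162, 0.1423]
tool_rot: [3.141, 0.001, 2.873]
contact_force: [-0.7, -0.0, 2.7]
opening: 0.0138
[-0.03337782  0.19156051 -0.04476839]
```

```bash
python3 -m inch '[[[0,0,-0.4,0.1],[0,0,-0.3,0.1],[0,0,0,0]]]'; python3 -m inch '[[[0,0,-0.3,0.1],[0,0,-0.3,0.1],[0,0,0,0]]]'; python3 -c "
from cell import *
print(observe()['torque'])"
```

```text
time: 8.2
tool_pos: [0.5709, -0.0161, 0.1429]
tool_rot: [3.141, 0.0, 2.674]
contact_force: [-0.8, 0.0, 3.1]
opening: 0.0141
time: 8.57
tool_pos: [0.5709, -0.0161, 0.1434]
tool_rot: [3.141, 0.0, 2.475]
contact_force: [-0.3, 0.1, 4.0]
opening: 0.0138
[ 0.13505403  0.1138653  -0.01448525]
```

```bash
python3 -m inch '[[[0,0,-0.6,0.1],[0,0,-0.5,0.1],[0,0,0,0]]]'; python3 -m inch '[[[0,0,-0.5,0.1],[0,0,-0.5,0.1],[0,0,0,0]]]'; python3 -c "
from h import *
print(observe()['torque'])
c=read_camera('side');b=c['img'][180:245,310:375]
cv2.imwrite('pics/c3.png',cv2.resize(b,(390,390),interpolation=cv2.INTER_CUBIC))"
```

```text
time: 8.95
tool_pos: [0.5707, -0.0158, 0.1441]
tool_rot: [3.141, -0.001, 2.276]
contact_force: [0.4, 1.9, 0.4]
opening: 0.0141
time: 9.32
tool_pos: [0.5708, -0.0157, 0.1448]
tool_rot: [3.141, -0.001, 2.076]
contact_force: [2.3, 2.1, -3.6]
opening: 0.0136
[ 0.53684384 -0.40099466  0.03702595]
```

View pics/c3.png

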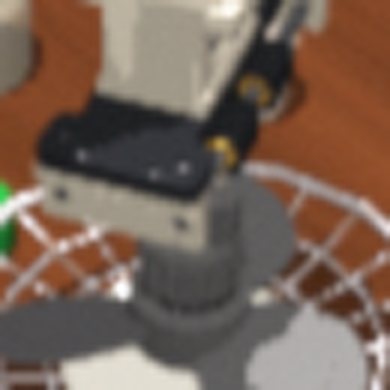

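The gripper holds the bar and the nut is turning, with its skirt visible below the fingers at (290/390 crop). The z force gives about 0.35 mm of climb per 0.1 rad, so I'll match that.

```bash
python3 -m inch '[[[0,0.3,-0.1,0.1],[0,0.2,-0.2,0.1],[0,0,0,0]]]'; python3 -m inch '[[[0,0,-0.35,0.1],[0,0,-0.35,0.1],[0,0,0,0]]]'
```

```text
time: 9.75
tool_pos: [0.5712, -0.0157, 0.1454]
tool_rot: [3.141, -0.001, 1.876]
contact_force: [1.9, 2.7, -3.0]
opening: 0.0136
time: 10.12
tool_pos: [0.5713, -0.0159, 0.146]
tool_rot: [3.141, -0.0, 1.676]
contact_force: [3.0, 3.5, -5.4]
opening: 0.0138
```

```bash
python3 -m inch '[[[0.4,0.4,0.3,0],[0,0,0,0]]]' 1 3; python3 -m inch '[[[0,0,-0.25,0.1],[0,0,-0.25,0.1],[0,0,0,0]]]' 1 8;python3 -m inch '[[[0,0,-0.25,0.1],[0,0,-0.25,0.1],[0,0,0,0]]]'
```

```text
time: 10.38
tool_pos: [0.5714, -0.016, 0.146]
tool_rot: [-3.141, 0.0, 1.674]
contact_force: [1.0, 0.5, -1.9]
opening: 0.0137
time: 10.75
tool_pos: [0.5716, -0.0158, 0.1467]
tool_rot: [3.141, 0.0, 1.474]
contact_force: [1.3, 0.4, -1.0]
opening: 0.0141
time: 11.12
tool_pos: [0.5717, -0.0159, 0.1472]
tool_rot: [3.141, 0.0, 1.275]
contact_force: [1.9, 0.9, -0.8]
opening: 0.014
```

```bash
python3 -m inch '[[[0,0.2,-0.26,0.1],[0,0.1,-0.26,0.1],[0,0,-0.26,0.1],[0,0,-0.26,0.1],[0,0,0,0]]]'; python3 -m inch '[[[0,0,-0.26,0.1],[0,0,-0.26,0.1],[0,0,-0.26,0.1],[0,0,-0.26,0.1],[0,0,0,0]]]'
```

```text
time: 11.75
tool_pos: [0.572, -0.016, 0.1483]
tool_rot: [3.141, -0.0, 0.876]
contact_force: [1.7, 0.7, -0.9]
opening: 0.014
time: 12.38
tool_pos: [0.5721, -0.0159, 0.1493]
tool_rot: [3.141, -0.001, 0.476]
contact_force: [1.9, -0.2, -0.7]
opening: 0.0141
```

```bash
python3 -m inch '[[[0,0,-0.26,0.1],[0,0,-0.26,0.1],[0,0,-0.26,0.1],[0,0,-0.26,0.1],[0,0,0,0]]]'; python3 -m inch '[[[0,0,-0.26,0.1],[0,0,-0.26,0.1],[0,0,-0.26,0.1],[0,0,-0.26,0.1],[0,0,0,0]]]'; python3 -m inch '[[[0,0,-0.26,0.1],[0,0,-0.26,0.1],[0,0,0,0]]]'; python3 -c "
from cell import *
print(observe()['qpos'])"
```

```text
time: 13.0
tool_pos: [0.5721, -0.016, 0.1503]
tool_rot: [3.141, -0.001, 0.076]
contact_force: [1.7, -0.0, -0.0]
opening: 0.0139
time: 13.62
tool_pos: [0.5719, -0.0161, 0.1513]
tool_rot: [3.141, -0.001, -0.324]
contact_force: [1.4, -1.0, -0.1]
opening: 0.0141
time: 14.0
tool_pos: [0.5719, -0.0161, 0.1519]
tool_rot: [3.141, -0.001, -0.524]
contact_force: [1.2, -1.0, 1.9]
opening: 0.014
[-1.61754032e-01  4.94068365e-01  1.50087140e+00 -4.79901481e-04
  1.14618400e+00  1.93276189e+00]
```

```bash
python3 -m inch '[[[0,0,-0.3,0.1],[0,0,-0.3,0.1],[0,0,0,0]]]'; python3 -m inch '[[[0,0,-0.25,0.12],[0,0,-0.25,0.12],[0,0,-0.25,0.12],[0,0,0,0]]]' ; python3 -m inch '[[[0,0,-0.5,0],[0,0,-0.5,0],[0,0,0,0]]]'
```

```text
time: 14.38
tool_pos: [0.5719, -0.016, 0.1525]
tool_rot: [3.142, -0.001, -0.723]
contact_force: [1.6, -1.4, 1.8]
opening: 0.0137
time: 14.88
tool_pos: [0.5718, -0.016, 0.1535]
tool_rot: [-3.141, -0.001, -1.083]
contact_force: [-0.5, -1.8, 3.7]
opening: 0.0138
time: 15.25
tool_pos: [0.5716, -0.0156, 0.1537]
tool_rot: [3.141, 0.001, -1.087]
contact_force: [0.8, -2.6, -0.6]
opening: 0.0137
```

```bash
python3 -m inch '[[[0,0,-0.3,0.1],[0,0,-0.3,0.1],[0,0,0,0]]]';  python3 -m inch '[[[0,0,-0.5,0],[0,0,0,0]]]'; python3 -c "
from h import *
c=read_camera('side');b=c['img'][180:245,310:375]
print(place_of('side','nut_bar')[:3])
cv2.imwrite('pics/c4.png',cv2.resize(b,(390,390),interpolation=cv2.INTER_CUBIC))"
```

```text
time: 15.62
tool_pos: [0.5716, -0.0156, 0.1544]
tool_rot: [3.141, 0.0, -1.287]
contact_force: [1.0, -1.9, -0.6]
opening: 0.014
time: 15.88
tool_pos: [0.5716, -0.0156, 0.155]
tool_rot: [3.141, 0.0, -1.287]
contact_force: [0.1, -1.0, -2.0]
opening: 0.0144
[{'at': [278.2, 285.7], 'conf': 0.87}, {'at': [208.7, 387.0], 'conf': 0.69}, {'at': [210.2, 342.5], 'conf': 0.62}]
```

View pics/c4.png

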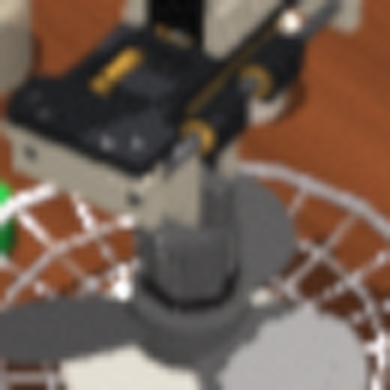

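The nut has risen: a dark gap now shows under the skirt at about y=295 in the crop. I'll lift gently and watch the force.

```bash
python3 -m inch '[[[0,0,-0.5,0],[0,0,0,0]]]' 1 15; python3 -m inch '[[[0,0,-0.8,0],[0,0,0,0]]]'; python3 -m inch '[[[0,0,-0.8,0],[0,0,0,0]]]'
```

```text
time: 16.23
tool_pos: [0.5717, -0.0156, 0.1557]
tool_rot: [3.141, 0.0, -1.288]
contact_force: [0.9, -1.2, -0.7]
opening: 0.0139
time: 16.48
tool_pos: [0.5718, -0.0156, 0.1566]
tool_rot: [-3.141, 0.0, -1.288]
contact_force: [-0.1, -0.5, -0.6]
opening: 0.0138
time: 16.73
tool_pos: [0.5718, -0.0156, 0.1573]
tool_rot: [-3.141, 0.0, -1.288]
contact_force: [0.4, -0.4, -0.4]
opening: 0.0138
```

It's free: the force reads only the nut's weight. Lifting straight up.

```bash
python3 -m inch '[[[0,0,-1.5,0],[0,0,-2,0],[0,0,-2,0],[0,0,-2,0],[0,0,0,0]]]' 1 20; python3 -m inch '[[[0,0,-3,0],[0,0,-4,0],[0,0,-5,0],[0,0,-6,0],[0,0,-8,0],[0,0,-10,0],[0,0,-10,0],[0,0,-5,0],[0,0,0,0],[0,0,0,0]]]'
python3 - <<'E'
from h import *
C={n:read_camera(n) for n in("side","top")}
for n in C:
  print(n,[(round(p["conf"],2),np.round(p["at"],1)) for p in place_of(n,"nut_bar")])
a=place_of("side","dish_floor");b=place_of("top","dish_floor");print(a,b)
for n,p in(("side",a),("top",b)): print(onz(C[n],p[0]["at"],.004))
b=C["side"]["img"][150:260,290:400]
cv2.imwrite('pics/c5.png',cv2.resize(b,(440,440),interpolation=cv2.INTER_CUBIC))
# dish rim circle fit
th=np.linspace(0,2*np.pi,180,endpoint=False)
for n in C:
  D=cv2.GaussianBlur(cv2.Canny(C[n]["img"],60,150).astype(np.float32),(0,0),1)
  def sc(x,y,z=.022,r=.061):
    pr=np.array([proj(C[n],(x+r*np.cos(t),y+r*np.sin(t),z)) for t in th]).astype(np.float32)
    return cv2.remap(D,pr[:,1].copy(),pr[:,0].copy(),1).mean()
  print(n,max((sc(x,y),x,y) for x in np.arange(.43,.47,.002) for y in np.arange(-.31,-.26,.002)))
E
```

```text
time: 17.35
tool_pos: [0.5719, -0.0157, 0.165]
tool_rot: [-3.141, -0.0, -1.288]
contact_force: [0.2, 0.3, -0.4]
opening: 0.0141
time: 18.6
tool_pos: [0.5716, -0.0157, 0.2154]
tool_rot: [3.141, 0.0, -1.288]
contact_force: [0.8, 0.4, -0.7]
opening: 0.0138
side [(0.84, array([277.2, 289.2])), (0.71, array([209.5, 306.2])), (0.71, array([296.3, 452.4])), (0.69, array([209.6, 388.1])), (0.69, array([201.1, 352.3])), (0.53, array([192.3, 341.9]))]
top [(0.81, array([137., 346.])), (0.73, array([213.4, 279.3])), (0.26, array([262.1, 450.4]))]
[{'at': [333.1, 373.5], 'conf': 0.66}] [{'at': [260.2, 451.0], 'conf': 0.73}]
[ 0.44793597 -0.28507494  0.004     ]
[ 0.45488233 -0.28757708  0.004     ]
side (np.float32(101.04096), np.float64(0.45), np.float64(-0.284))
top (np.float32(106.06569), np.float64(0.452), np.float64(-0.282))
```

View pics/c5.png

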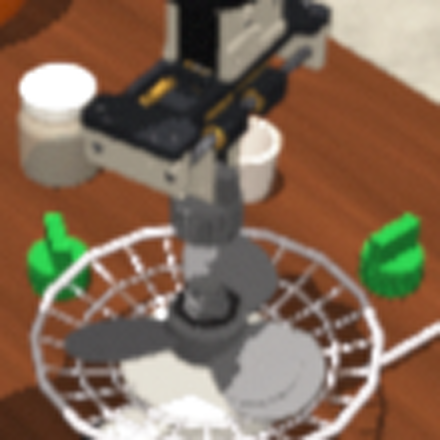

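The nut hangs upright from the gripper, clear of the bare boss at about (305,210) in the crop. The dish centre is about (0.451, -0.284), so I'll carry it there.

```bash
python3 -m inch '[[[11.2,9.5,0,0],[26,22.3,0,0],[37.3,31.8,0,0],[37.3,31.8,0,0],[37.3,31.8,0,0],[37.3,31.8,0,0],[26,22.3,0,0],[11.2,9.5,0,0],[0,0,0,0],[0,0,0,0]]]'
```

```text
time: 20.15
tool_pos: [0.4513, -0.2827, 0.2157]
tool_rot: [-3.141, 0.0, -1.287]
contact_force: [0.7, -0.1, -0.3]
opening: 0.0136
```

Now down to about 20 mm above the expected contact, then look.

```bash
python3 -m inch '[[[0,0,15,0],[0,0,30,0],[0,0,40,0],[0,0,35,0],[0,0,25,0],[0,0,13,0],[0,0,0,0],[0,0,0,0]]]'
python3 - <<'E'
from h import *
c=read_camera("side");o=observe();print(o["tool_pos"],proj(c,o["tool_pos"]),proj(c,[.4515,-.283,.004]))
b=c["img"][280:380,320:440]
cv2.imwrite('pics/c6.png',cv2.resize(b,(600,500),interpolation=cv2.INTER_CUBIC))
E
```

```text
time: 21.15
tool_pos: [0.4515, -0.2839, 0.0585]
tool_rot: [-3.141, -0.001, -1.288]
contact_force: [-0.2, -0.7, -0.3]
opening: 0.0139
[ 0.45157526 -0.28401404  0.0587401 ] (np.float64(318.88018947810014), np.float64(375.6751718401289)) (np.float64(331.7687362244361), np.float64(373.9439449535313))
```

View pics/c6.png

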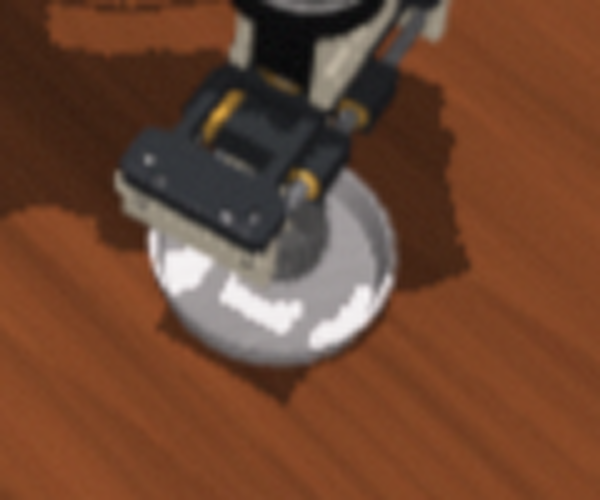

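The nut is above the dish, close to its centre at (265,265) in the crop. I'll lower it in small steps until it touches.

```bash
python3 -m inch '[[[0,0,6,0],[0,0,6,0],[0,0,4,0],[0,0,0,0]]]'; python3 -m inch '[[[0,0,1,0],[0,0,1,0],[0,0,0,0]]]'; python3 -m inch '[[[0,0,1,0],[0,0,1,0],[0,0,0,0]]]'; python3 -m inch '[[[0,0,0.7,0],[0,0,0.7,0],[0,0,0,0]]]'
```

```text
time: 21.7
tool_pos: [0.4507, -0.2835, 0.0412]
tool_rot: [3.141, 0.001, -1.288]
contact_force: [0.0, 0.7, -0.4]
opening: 0.0139
time: 22.08
tool_pos: [0.4509, -0.2836, 0.0397]
tool_rot: [-3.142, 0.0, -1.288]
contact_force: [0.1, -0.1, -0.6]
opening: 0.0139
time: 22.45
tool_pos: [0.4509, -0.2836, 0.0376]
tool_rot: [3.142, 0.0, -1.288]
contact_force: [0.1, -0.2, -0.2]
opening: 0.0137
time: 22.82
tool_pos: [0.4511, -0.2839, 0.037]
tool_rot: [-3.141, -0.001, -1.288]
contact_force: [-1.0, -0.9, 5.8]
opening: 0.014
```

Contact at z=0.037. Easing off, then releasing.

```bash
python3 -m inch '[[[0,0,-0.5,0],[0,0,0,0]]]' 1 3; python3 -m inch '[[[0,0,0,0],[0,0,0,0],[0,0,0,0],[0,0,0,0],[0,0,0,0]]]' 0; python3 -m inch '[[[0,0,-4,0],[0,0,-8,0],[0,0,-15,0],[0,0,-30,0],[0,0,-45,0],[0,0,-45,0],[0,0,-45,0],[0,0,0,0],[0,0,0,0]]]'
```

```text
time: 23.08
tool_pos: [0.4511, -0.2839, 0.037]
tool_rot: [-3.141, -0.001, -1.288]
contact_force: [-0.6, -0.0, 1.9]
opening: 0.0137
time: 23.7
tool_pos: [0.4509, -0.2836, 0.0368]
tool_rot: [-3.142, 0.0, -1.288]
contact_force: [-0.7, 1.0, -0.2]
opening: 0.0458
time: 24.82
tool_pos: [0.4506, -0.2833, 0.229]
tool_rot: [-3.141, 0.0, -1.288]
contact_force: [0.4, -0.0, -0.2]
opening: 0.0459
```

```bash
python3 -m inch '[[[-40,-35,0,0],[-40,-35,0,0],[-40,-35,0,0],[-30,-25,0,0],[0,0,0,0],[0,0,0,0]]]'
python3 - <<'E'
from h import *
C={n:read_camera(n) for n in("side","top")}
for n in C: print(n,[(round(p["conf"],2),np.round(p["at"],1),onz(C[n],p["at"],.046).round(3)) for p in place_of(n,"nut_bar")], [onz(C[n],p["at"],.004).round(3) for p in place_of(n,"dish_floor")])
f=lambda i:cv2.resize(i,(400,400),interpolation=cv2.INTER_CUBIC)
cv2.imwrite('pics/c7.png',np.hstack([f(C["side"]["img"][290:370,334:414]),f(C["top"]["img"][220:300,410:490])]))
print(observe()["tool_pos"],observe()["contact_force"])
E
```

```text
time: 25.58
tool_pos: [0.5333, -0.1036, 0.2279]
tool_rot: [3.14, 0.001, -1.288]
contact_force: [-0.5, -0.5, -0.4]
opening: 0.0458
side [(0.88, array([321.7, 374.6]), array([ 0.451, -0.282,  0.046])), (0.82, array([208.1, 389.7]), array([ 0.789, -0.004,  0.046])), (0.76, array([211.6, 306.1]), array([0.574, 0.154, 0.046])), (0.42, array([216.7, 254.9]), array([0.435, 0.237, 0.046]))] [array([ 0.452, -0.28 ,  0.004])]
top [(0.72, array([139.3, 348. ]), array([ 0.781, -0.005,  0.046])), (0.67, array([260.2, 453.8]), array([ 0.455, -0.283,  0.046])), (0.53, array([290.2, 359.6]), array([ 0.377, -0.032,  0.046]))] [array([ 0.445, -0.288,  0.004])]
[ 0.53366109 -0.10417269  0.22881908] [-0.1596502   0.32962126  0.24339368]
```

View pics/c7.png

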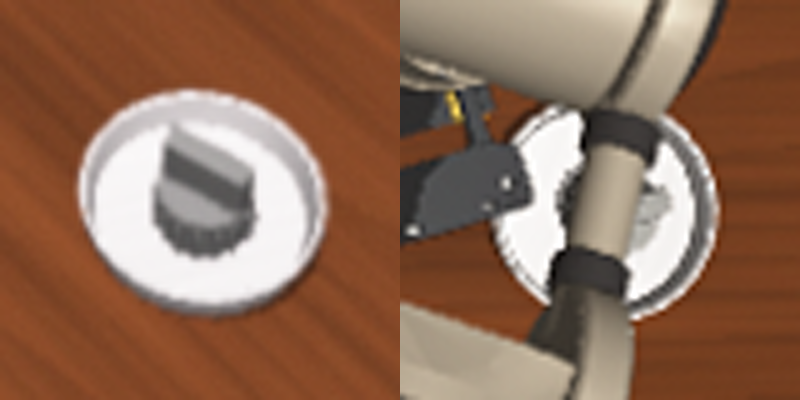

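The nut stands upright, bar up, in the middle of the dish: nut at about (205,205) in the side crop, dish centre about the same. The arm is clear of it, so I'm handing in.

```bash
python3 -c "
from cell import *
print(hand_in())"
```

```text
the job is handed in; nothing more can be done
None
```

The nut is off the fan and standing bar up near the centre of the round dish. I handed the job in at about 26 s of the allowed 72 s; no verdict was reported.

- **Unscrewing:** I gripped the bar with 3 to 10 N and turned it clockwise by about 0.7 of a turn, raising the gripper with the nut at about 17 mm per turn. The force readings between calls peaked at about 6 N, while I was setting the nut down. The fan thread force itself was not measured.
- **Release from the boss:** the force fell to about the nut's weight, and the picture showed the nut hanging clear of the boss.
- **Setting down:** I lowered it until it touched at about 6 N, eased off to 2 N, then opened the fingers and moved away.
- **Last checks:** the side camera put the nut 2 mm from the dish centre and the top camera about 11 mm. They disagree because the arm partly blocked the top view, but both are well inside 30 mm. After release the force reading was near zero.
- **Not checked:** I did not measure the other objects at the end. My path stayed away from them, and the force readings showed no sign of a collision.

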